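# Stand the fallen solvent tin up against the water bath

## Robot

A 7-joint arm with a two-finger parallel gripper is mounted at the origin on the work surface. World frame = base frame: x ahead of the robot, y to its left, z up, the work surface at z = 0. Lengths are in m, angles in rad, forces in N, time in s.
With the tool pointing down it reaches from about 0.4 to 0.85 m from the base axis. Payload 4.5 kg.
Tool frame: the origin (TCP) lies at the very end of the fingers, on their centre line; the grasp point (between the pads) lies 19 mm behind it (grip_point_offset is the distance from the TCP to the grasp point, in m); z points along the fingers, y is the line along which they close (so a half turn about z gives the same grasp; the last joint's range is limited). The gripper opens to 88 mm and grips with 3 to 60 N. Pads are 18 mm wide; open, the fingers measure 123 mm over their backs; the gripper's body (75 mm by 187 mm) begins 45 mm behind the grasp point.
Start: joints at [1.239, 0.689, -0.195, 1.565, 0.157, 0.902, -0.215], TCP at [0.224, -0.584, 0.239] pointing down, gripper open.
Joint ranges: [-3.01, 3.01], [-0.46, 2.08], [-1.47, 1.51], [0.13, 2.56], [-1, 4.14], [0.04, 2.09], [-2.66, 2.66]. Speed limits (rad/s): [2.57, 2.57, 3.14, 3.14, 3.14, 3.14, 3.14].

## Interface

Orientations are given as a unit quaternion [x, y, z, w].
In Python, from plant import get_state, snapshot, camera_params, finish_job, grip_point_offset gives the robot as it stands.
- The arm moves only by the shell command python3 -m handwheel FILE [FORCE], which reads ROWS from the file FILE. ROWS is a JSON list of rows, 1 to 10 of them, each written [opening, [dx, dy, dz], [rx, ry, rz]]: the opening from 0.0 (shut) to 1.0 (fully open), then dx, dy, dz in m, then a rotation vector rx, ry, rz in rad; each row is the pose to reach, as a shift and turn from the pose commanded when the command began, along the tool's axes at that moment; what a row does not reach only later rows make up. A row lasts 1/10 s, in which the tool goes at most 0.05 m and 0.15 rad, less where a joint would pass 70% of its speed; a pose out of reach is approached as far as the arm can. The fingers move at their own pace and stop on an object; FORCE is the grip in N (left out, the last holds). Time passes only in rows, so rows that do not move let the fingers close. It prints the time, the measured TCP pose, the force, the opening and the grip force at its end. Input that does not fit is refused with a message, and nothing moves.
- get_state(): the state, without advancing time (a new reading comes with each control period).
- snapshot(name): name is "side" or "top" or "wrist"; returns (picture, depth): 384x512x3 uint8, red, green, blue; 384x512 float32, m along the optical axis (not along the pixel's ray), 0 where there is no reading.
- camera_params(name): a dict with "fx", "fy", "cx", "cy" (pixels), "rvec" (rotation vector, rad) and "tvec" (3), from world to camera coordinates, as OpenCV has them. Camera axes: x right, y down, z forward; pixel columns grow to the right and rows downward; lengths in m; the calibration is good to about 2 mm. A picture is of the moment at which its call begins: read the wrist's pose just before it. camera_params takes no time and is no camera call; for the wrist camera it gives the pose at the moment of the call.
- finish_job(): hands the job in; it is judged then, once.
The state is a dict: "clock": time; "q": joint angles; "qd": joint speeds; "joint_torque": joint torques, N m; "tool_pos": TCP position; "eef_rot": TCP orientation; "contact_force": force on the tool from outside, world axes, zero at the start; "moment": the same for the moment, N m; "opening": opening from 0.0 (shut) to 1.0 (fully open); "finger_force": force on a finger pad.
Only numpy, scipy, OpenCV 4.12 (cv2) and the standard library are available. Lean on these libraries where they do the work, as an engineer would, in place of code of your own. Each camera call takes 0.05 s, during which the arm holds its last target. There are 200 camera calls.

## Task

A solvent tin has fallen over beside the water bath: raise its capped end and lean it against the bath's side panel, let go, then push its foot in so that its top slides up the panel until it stands in its place between its neighbours. Press it firmly but not hard home, flat against the panel, for about a second, and take your hand away. Keep its foot on the bench (it is not to be picked up by the cap), go gently so that neither tin nor panel is dented and the tin does not drop, and leave everything else where it stands.

Things in the scene. Friction and masses are not known exactly. Their poses are not given: they have to be found in the camera images.
- tin: The fallen solvent tin: closed rectangular metal tin, 105 mm wide (its x), 58 mm deep (its y), 165 mm tall (its z) plus a round screw cap in the middle of its top. Origin: centre of its base; z runs to the cap. 0.3 to 0.55 kg, centre of mass 84 mm above the base. It starts lying on a broad face (its y up, origin 29 mm above the bench), cap towards the bath. Standing, it slides at 1.5 to 4 N.
- tin_cap (a point): Centre of the tin's screw cap, on its z axis 178.5 mm from the base. The cap is 40 mm in diameter and 27 mm long (165 to 192 mm from the base). Axes as the tin's.
- tin_edge (a point): Middle of the tin's lower foot edge (where the base meets the -y face that lies underneath): the tin turns about this edge (its x) when its cap is raised. Leaning under 19 degrees from upright it falls back onto its base by itself; leaning 25 to 35 it rests on the panel and slides up it at 5 to 12 N if pushed at or below 40 mm height; leaning 38 or more, or pushed higher, it may jam.
- bath: The thermostatic water bath: a steel box 420 mm long (its x), 250 mm deep (its y), deck 200 mm high, two ring lids with knobs up to 234 mm, underside 14 mm above the bench. Origin: on the bench under the centre of its fixed base plate; z up. The tin goes against its flat upright +y side panel, its -y face to the panel, its x along the bath's x.
- panel (a point): Nominal middle of the bath's +y side panel, 125 mm from the bath's origin along its y, 100 mm up; axes as the bath's. Measured at the base plate, on which the lift-off casing sits with play: the real panel stands, fixed, anywhere from 6 mm behind to 6 mm in front of this point and must be felt for. Stiff sheet steel: the tin is home when pressed on it with 7 to 14 N; over 16 N dents.
- tin_b: An identical tin, full, standing by the same panel, left or right of the free place: leave it. Origin: centre of its base.
- reagent: A round glass bottle, 72 mm diameter, 170 mm tall, standing by the same panel on the other side of the free place: leave it. Origin: centre of its base. tin_b and this bottle stand about 160 mm either side of the panel's middle, their centres about 50 mm off the panel.
- beaker: An empty glass beaker, 70 mm diameter, 95 mm tall, on the bench to the left: leave it. Origin: centre of its base.
- dishes: A stack of three glass dishes, 90 mm diameter, 46 mm tall, on the bench: leave it. Origin: centre of its base.
- jar: A small glass jar, 60 mm diameter, 75 mm tall: leave it. Origin: centre of its base.
- rack: A white tube rack block, 90 x 200 x 50 mm: leave it. Origin: centre of its base.
- spatula: A thin steel lab spatula, 205 mm long, lying flat on the bench: leave it. Origin: under the middle of its round handle.
Mind the look-alikes: they are no part of the job. Leave any blue look-alike of the tin alone.

How it is judged:
By the outcome, as a careful person would: the job done as asked, in the order asked, and still so for the second after the job is handed in, with the robot touching nothing.
It also fails if it takes over 66 s, if anything falls off the work surface, if the arm or the gripper's body presses on something with over 40 N, if the wrist force passes 120 N, or if a joint passes its speed limit or range.

## Working session

There is one attempt and no reset: what is moved stays moved. The work goes in short steps, Python scripts to look and compute and a shell command to move; the robot and the scene stay as the last step left them, time stands still between calls to the robot, and variables do not carry over. Pictures are saved under pics/ and viewed, at most 10 in all, crops included, and the job is handed in when it is done.

```bash
ls; mkdir -p pics
cat > h.py <<'E'
import numpy as np, cv2
from scipy.spatial.transform import Rotation as R
from plant import get_state, snapshot, camera_params, finish_job, grip_point_offset
def cloud(p,d):
    K=p; v,u=np.mgrid[0:d.shape[0],0:d.shape[1]]
    c=np.stack([(u-K["cx"])/K["fx"]*d,(v-K["cy"])/K["fy"]*d,d],-1)
    M=R.from_rotvec(np.ravel(K["rvec"])).as_matrix()
    return (c-np.ravel(K["tvec"]))@M
E
python3 - <<'E'
from h import *
s=get_state();print(s)
for n in("top","side"):
    p=camera_params(n);im,d=snapshot(n);np.savez(n+".npz",im=im,d=d,c=cloud(p,d))
    cv2.imwrite(f"pics/{n}.png",im[...,::-1]);print(n,p)
E
```

```text
pics
{'clock': 0.0, 'q': array([ 1.23878388,  0.6899653 , -0.1944716 ,  1.56633878,  0.15727542,
        0.90248445, -0.21512414]), 'qd': array([ 3.98602110e-04,  1.48498378e-04, -2.79950409e-04,  1.16281817e-05,
        2.12513948e-03, -9.47269564e-04,  1.21635633e-04]), 'joint_torque': array([-4.06609997e-04, -5.27554214e+01, -1.26665108e+00, -1.53428650e+01,
       -5.25683386e-02,  6.59894184e-03,  1.82287649e-04]), 'tool_pos': array([ 0.22328183, -0.58308491,  0.23792201]), 'eef_rot': array([ 9.83317777e-01,  1.81893736e-01, -2.32488191e-04, -8.74644349e-04]), 'contact_force': array([-0.6807521 ,  0.29603606, -0.29960946]), 'moment': array([ 0.01994025, -0.04266317, -0.00079217]), 'finger_force': 0.0, 'opening': 1.0065457850823627}
top {'fx': 362.925561114129, 'fy': 362.925561114129, 'cx': 257.56609735287157, 'cy': 192.25311767593416, 'rvec': array([ 2.12068606, -2.13797083,  0.19710705]), 'tvec': array([0.06170161, 0.55013711, 1.02046071])}
side {'fx': 388.47416159220836, 'fy': 388.47416159220836, 'cx': 255.6983064597967, 'cy': 194.8196792598013, 'rvec': array([ 1.0475081 , -2.45344269,  0.96524226]), 'tvec': array([0.43227673, 0.34517423, 0.96252441])}
```

View pics/top.png

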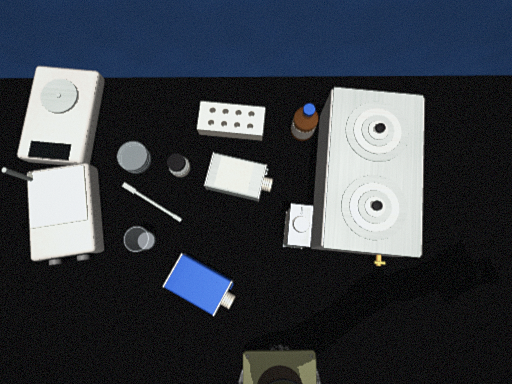

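View pics/side.png

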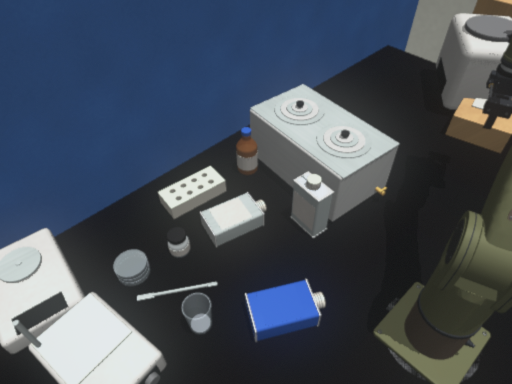

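Top view: white tin at (237,177) with its cap at (267,184) towards the bath. tin_b is at (300,225), the reagent at (304,122), and the bath panel runs along column ~320. The blue look-alike is at (198,284). Now measuring.

Run:
```python
from h import *
z=np.load("top.npz");c=z["c"];im=z["im"].astype(int);d=z["d"]
print("bench z",np.median(c[300:340,60:160,2]))
def box(m,name):
    p=c[m][:,:2].astype(np.float32); r=cv2.minAreaRect(p)
    print(name,len(p),"c",np.round(r[0],4),"size",np.round(r[1],4),"ang",round(r[2],2),"z",np.percentile(c[m][:,2],[5,50,95]).round(4)); print(np.round(cv2.boxPoints(r),4).tolist())
def reg(x0,x1,y0,y1,zl,zh):
    m=np.zeros(d.shape,bool);m[y0:y1,x0:x1]=1
    m&=(c[...,2]>zl)&(c[...,2]<zh)&(d>0)
    n,l,st,_=cv2.connectedComponentsWithStats(m.astype(np.uint8));k=1+np.argmax(st[1:,4]);m=l==k
    return m
m=reg(200,278,150,205,.048,.075);box(m,"tin")
mo=cv2.morphologyEx(m.astype(np.uint8),cv2.MORPH_OPEN,np.ones((17,17)))>0;box(mo,"tin body")
k=reg(263,278,172,198,.015,.06);box(k,"cap")
box(reg(310,430,80,262,.185,.21),"bath deck")
box(reg(282,315,200,250,.15,.172),"tinb top")
box(reg(285,322,95,145,.1,.2),"reagent")
box(reg(195,270,95,142,.04,.06),"rack")
box(reg(165,192,148,180,.06,.09),"jar")
for px in [(322,170),(318,170),(325,120)]: print(px,c[px[1],px[0]])
z=np.load("side.npz");c=z["c"];d=z["d"]
m=(c[...,2]>.03)&(c[...,2]<.18)&(c[...,1]<-.0)&(d>0)
m2=np.zeros(d.shape,bool);m2[130:215,262:295]=1;m2&=(c[...,2]>.03)&(c[...,2]<.19)
p=c[m2];print("side panel pts",len(p));
```

```text
bench z -0.00025602676615291327
tin 1944 c [0.6008 0.1196] size [0.1723 0.1064] ang 76.32 z [0.0538 0.0575 0.0608]
[[0.5286999940872192, 0.04839999973773956], [0.632099986076355, 0.02329999953508377], [0.6728000044822693, 0.1906999945640564], [0.5695000290870667, 0.2159000039100647]]
tin body 1176 c [0.6068 0.1384] size [0.1308 0.0951] ang 88.81 z [0.0544 0.0577 0.0609]
[[0.5579000115394592, 0.07400000095367432], [0.652899980545044, 0.07199999690055847], [0.6557000279426575, 0.20270000398159027], [0.5605999827384949, 0.20469999313354492]]
cap 123 c [0.5886 0.0273] size [0.0274 0.0622] ang 89.35 z [0.0307 0.0456 0.0549]
[[0.5573999881744385, 0.013899999670684338], [0.6194999814033508, 0.013199999928474426], [0.6197999715805054, 0.0406000018119812], [0.557699978351593, 0.04129999876022339]]
bath deck 13756 c [ 0.5832 -0.2422] size [0.251  0.4272] ang 83.87 z [0.1994 0.2035 0.2088]
[[0.35740000009536743, -0.3440999984741211], [0.7821999788284302, -0.3898000121116638], [0.8090000152587891, -0.14020000398159027], [0.38429999351501465, -0.09449999779462814]]
tinb top 727 c [ 0.4437 -0.0508
[... 476 characters left out ...]
1, -0.03929999843239784]]
rack 1711 c [0.7822 0.1374] size [0.2    0.0929] ang 83.91 z [0.0447 0.0493 0.0526]
[[0.7253999710083008, 0.042899999767541885], [0.817799985408783, 0.03310000151395798], [0.8389999866485596, 0.23190000653266907], [0.7466999888420105, 0.241799995303154]]
jar 272 c [0.6373 0.2956] size [0.0511 0.0499] ang 89.55 z [0.0666 0.0743 0.0774]
[[0.6122000217437744, 0.2702000141143799], [0.6621000170707703, 0.26980000734329224], [0.6625000238418579, 0.32089999318122864], [0.6126000285148621, 0.3212999999523163]]
(322, 170) [ 0.59331631 -0.11760682  0.14475651]
(318, 170) [ 0.61066152 -0.11925859  0.07418813]
(325, 120) [ 0.74080068 -0.13404679  0.13335906]
side panel pts 1330
```

```bash
cat >> h.py <<'E'
BX=np.array([.9943,-.107,0]);BY=np.array([.107,.9943,0]);PM=np.array([.597,-.117,0])
def bath(p): p=np.array(p)-PM; return np.array([p@BX,p@BY,p[2]])
def world(s,t,z): return PM+s*BX+t*BY+np.array([0,0,z])
def ori(yaw,tilt):  # tool y along yaw (deg), tilt deg of the tool from down towards the bath
    a=np.radians(yaw); y=np.array([np.cos(a),np.sin(a),0]); z=np.array([0,0,-1.])
    return R.from_rotvec(-np.radians(tilt)*y)*R.from_matrix(np.stack([np.cross(y,z),y,z],1))
def delta(p,Rt):
    s=get_state();R0=R.from_quat(s["eef_rot"])
    print("d",R0.inv().apply(np.array(p)-s["tool_pos"]).round(4),"rv",(R0.inv()*Rt).as_rotvec().round(4))
def show():
    s=get_state();r=R.from_quat(s["eef_rot"])
    print("t",round(s["clock"],2),"tcp",s["tool_pos"].round(4),"bath",bath(s["tool_pos"]).round(4),"F",s["contact_force"].round(2),"Fbath",(s["contact_force"]@BY).round(2),"op",round(s["opening"],3),"ff",round(s["finger_force"],2),"z",r.as_matrix()[:,2].round(3),"y",r.as_matrix()[:,1].round(3),"q",s["q"].round(2))
E
echo '[[1,[0,0,-0.05],[0,0,0]],[1,[0,0,-0.10],[0,0,0]]]' > path.dat && python3 -m handwheel path.dat
python3 - <<'E'
from h import *
show();delta([.579,.030,.20],ori(-13.7,0))
E
```

```text
clock: 0.3
tool_pos: [0.223, -0.5824, 0.3381]
eef_rot: [0.983, 0.182, -0.001, -0.003]
contact_force: [0.3, -0.5, -0.1]
opening: 1.002
finger_force: 0.0
t 0.3 tcp [ 0.223  -0.5824  0.3381] bath [-0.3221 -0.5028  0.3381] F [ 0.34 -0.53 -0.07] Fbath -0.49 op 1.002 ff 0.0 z [-0.002  0.005 -1.   ] y [ 0.358 -0.934 -0.005] q [ 1.24  0.6  -0.21  1.43  0.13  1.14 -0.19]
d [ 0.5517 -0.4437  0.1403] rv [-0.0049 -0.0023 -0.9656]
```

```bash
echo '[[1,[0.037,-0.03,0],[0,0,-0.06]],[1,[0.074,-0.059,0],[0,0,-0.12]],[1,[0.11,-0.089,0],[0,0,-0.18]],[1,[0.147,-0.118,0],[0,0,-0.24]],[1,[0.184,-0.148,0],[0,0,-0.32]],[1,[0.22,-0.177,0],[0,0,-0.4]],[1,[0.257,-0.207,0],[0,0,-0.47]],[1,[0.294,-0.236,0],[0,0,-0.54]],[1,[0.331,-0.266,0],[0,0,-0.6]],[1,[0.368,-0.296,0],[0,0,-0.65]]]' > path.dat && python3 -m handwheel path.dat
python3 - <<'E'
from h import *
show();delta([.579,.030,.20],ori(-13.7,0))
E
```

```text
clock: 1.3
tool_pos: [0.4617, -0.1739, 0.3386]
eef_rot: [0.873, 0.487, -0.0, -0.0]
contact_force: [1.1, -0.8, 0.1]
opening: 1.002
finger_force: 0.0
t 1.3 tcp [ 0.4617 -0.1739  0.3386] bath [-0.1284 -0.0711  0.3386] F [ 1.12 -0.76  0.12] Fbath -0.63 op 1.002 ff 0.0 z [-0. -0. -1.] y [ 0.851 -0.525 -0.   ] q [ 0.57  0.41 -0.45  1.8   0.21  0.98 -0.52]
d [ 0.2352 -0.0072  0.1385] rv [-4.000e-04  3.000e-04 -3.139e-01]
```

```bash
echo '[[1,[0.045,-0.001,0],[0,0,-0.06]],[1,[0.09,-0.003,0.01],[0,0,-0.12]],[1,[0.135,-0.004,0.03],[0,0,-0.18]],[1,[0.18,-0.006,0.055],[0,0,-0.24]],[1,[0.215,-0.007,0.08],[0,0,-0.314]],[1,[0.235,-0.007,0.1],[0,0,-0.314]],[1,[0.235,-0.007,0.1],[0,0,-0.314]]]' > path.dat && python3 -m handwheel path.dat
python3 - <<'E'
from h import *
show()
p=camera_params("wrist");im,d=snapshot("wrist");np.savez("w.npz",im=im,d=d,c=cloud(p,d));cv2.imwrite("pics/w1.png",im[...,::-1])
E
```

```text
clock: 2.0
tool_pos: [0.5782, 0.0313, 0.2357]
eef_rot: [0.785, 0.619, -0.001, -0.002]
contact_force: [-1.2, -1.1, 0.1]
opening: 0.999
finger_force: 0.0
t 2.0 tcp [0.5782 0.0313 0.2357] bath [-0.0346  0.1455  0.2357] F [-1.21 -1.09  0.13] Fbath -1.22 op 0.999 ff 0.0 z [-0.005  0.002 -1.   ] y [ 0.972 -0.233 -0.005] q [ 0.15  0.66 -0.48  1.7   0.38  0.88 -0.73]
```

View pics/w1.png

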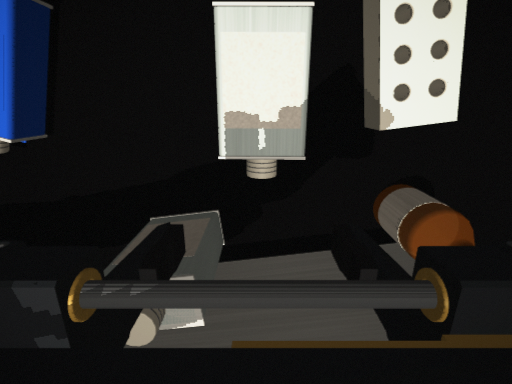

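Wrist view: the tin is centred at (262,85) with its cap at (262,168), almost aligned with the tool. Its base edge is at row 4 and its top edge at row 158.

Run:
```python
from h import *
c=np.load("w.npz")["c"]
for u,v in [(220,8),(307,8),(225,150),(300,150),(262,100),(262,156),(255,170),(262,170),(270,170),(262,175)]: print((u,v),c[v,u].round(4))
m=(c[...,2]>.05)&(c[...,2]<.066);m[:,:205]=0;m[:,320:]=0;m[160:]=0
r=cv2.minAreaRect(c[m][:,:2].astype(np.float32));print(r);print(cv2.boxPoints(r).round(4).tolist())
m=np.zeros(m.shape,bool);m[162:178,245:279]=1;m&=(c[...,2]>.02)&(c[...,2]<.06)
print(c[m].min(0),c[m].max(0),c[m].mean(0))
```

```text
(220, 8) [0.5795 0.2062 0.0572]
(307, 8) [0.667  0.185  0.0577]
(225, 150) [0.5452 0.0627 0.0583]
(300, 150) [0.6322 0.0419 0.0583]
(262, 100) [0.6011 0.1077 0.0566]
(262, 156) [0.5864 0.0451 0.0569]
(255, 170) [0.5734 0.0278 0.0467]
(262, 170) [0.5821 0.0263 0.049 ]
(270, 170) [0.5918 0.023  0.045 ]
(262, 175) [0.5806 0.0198 0.0483]
((0.6040279269218445, 0.12156420946121216), (0.16494645178318024, 0.10539267212152481), 76.22000885009766)
[[0.5332000255584717, 0.05400000140070915], [0.6355999708175659, 0.02889999933540821], [0.6748999953269958, 0.1890999972820282], [0.5724999904632568, 0.2142000049352646]]
[0.55932325 0.01234033 0.02807255] [0.60159617 0.03875463 0.05041262] [0.58052054 0.0265277  0.04456751]
```

Run:
```python
from h import *
delta([.5811,.0284,.0110],ori(-13.8,0))
```

```text
d [0.0004 0.0035 0.2262] rv [-0.0034  0.0008  0.0024]
```

```bash
echo '[[1,[0,0.0035,0.045],[-0.003,0,0.002]],[1,[0,0.0035,0.09],[-0.003,0,0.002]],[1,[0,0.0035,0.135],[-0.003,0,0.002]],[1,[0,0.0035,0.17],[-0.003,0,0.002]],[1,[0,0.0035,0.2],[-0.003,0,0.002]],[1,[0,0.0035,0.21],[-0.003,0,0.002]],[1,[0,0.0035,0.21],[-0.003,0,0.002]]]' > path.dat && python3 -m handwheel path.dat
python3 - <<'E'
from h import *
show();delta([.5811,.0284,.0110],ori(-13.8,0))
E
```

```text
clock: 2.75
tool_pos: [0.5823, 0.0254, 0.0286]
eef_rot: [0.788, 0.616, 0.0, 0.001]
contact_force: [0.6, -0.8, 0.2]
opening: 1.001
finger_force: 0.0
t 2.75 tcp [0.5823 0.0254 0.0286] bath [-0.0299  0.14    0.0286] F [ 0.62 -0.83  0.2 ] Fbath -0.76 op 1.001 ff 0.0 z [ 0.002 -0.002 -1.   ] y [ 0.97  -0.242  0.002] q [ 0.04  0.96 -0.29  1.82  0.57  0.45 -0.9 ]
d [ 0.0026 -0.0019  0.0176] rv [ 0.0022  0.0017 -0.0037]
```

```bash
echo '[[1,[0.002,-0.001,0.01],[0,0,0]],[1,[0.002,-0.001,0.017],[0,0,0]],[1,[0.002,-0.001,0.017],[0,0,0]],[0.3,[0.002,-0.001,0.017],[0,0,0]],[0.3,[0.002,-0.001,0.017],[0,0,0]],[0.3,[0.002,-0.001,0.017],[0,0,0]],[0.3,[0.002,-0.001,0.017],[0,0,0]],[0.3,[0.002,-0.001,0.017],[0,0,0]],[0.3,[0.002,-0.001,0.017],[0,0,0]],[0.3,[0.002,-0.001,0.017],[0,0,0]]]' > path.dat && python3 -m handwheel path.dat 12
python3 - <<'E'
from h import *
for i in range(1):show()
E
```

```text
clock: 3.75
tool_pos: [0.582, 0.0291, 0.0117]
eef_rot: [0.788, 0.616, 0.001, 0.001]
contact_force: [0.2, 0.3, 0.0]
opening: 0.448
finger_force: 12.0
t 3.75 tcp [0.582  0.0291 0.0117] bath [-0.0305  0.1437  0.0117] F [0.22 0.26 0.01] Fbath 0.28 op 0.448 ff 12.0 z [ 0.003 -0.001 -1.   ] y [ 0.971 -0.24   0.003] q [ 0.03  0.98 -0.27  1.82  0.59  0.41 -0.92]
```

```bash
cat >> h.py <<'E'
def tcp_for(s,t,e,yaw,tilt=None,k=.0175):
    # tin foot edge middle (bath s,t), elevation e deg, tin x yaw deg -> TCP, orientation
    tilt=e if tilt is None else tilt
    a=np.radians(yaw);er=np.radians(e);f=np.array([np.sin(a),-np.cos(a),0]);Z=np.array([0,0,1.])
    f=f
    tz=f*np.cos(er)+Z*np.sin(er);ty=-f*np.sin(er)+Z*np.cos(er)
    Rt=ori(yaw,tilt)
    return world(s,t,0)+.1785*tz+.029*ty+k*Rt.as_matrix()[:,2],Rt
def rows(path,op=.3):
    s=get_state();R0=R.from_quat(s["eef_rot"])
    for p,Rt in path:
        print([op]+R0.inv().apply(np.array(p)-s["tool_pos"]).round(4).tolist()+(R0.inv()*Rt).as_rotvec().round(3).tolist())
E
python3 - <<'E'
from h import *
F=bath([.6237,.2017,0]);print(F)
print(tcp_for(F[0],F[1],0,-13.8)[0])
rows([tcp_for(F[0],F[1],e,-13.8) for e in range(0,31,3)])
E
```

```text
[-0.00755309  0.31974031  0.        ]
[0.58112395 0.0283785  0.0115    ]
[0.3, -0.0009, -0.0007, 0.0002, 0.003, 0.0, -0.002]
[0.3, -0.0001, -0.0007, -0.0091, 0.003, -0.052, -0.002]
[0.3, 0.0013, -0.0007, -0.0184, 0.003, -0.104, -0.002]
[0.3, 0.0031, -0.0006, -0.0276, 0.003, -0.157, -0.002]
[0.3, 0.0054, -0.0006, -0.0366, 0.003, -0.209, -0.002]
[0.3, 0.0081, -0.0006, -0.0456, 0.002, -0.262, -0.002]
[0.3, 0.0114, -0.0006, -0.0544, 0.002, -0.314, -0.002]
[0.3, 0.015, -0.0006, -0.063, 0.002, -0.366, -0.002]
[0.3, 0.0192, -0.0005, -0.0714, 0.002, -0.419, -0.003]
[0.3, 0.0237, -0.0005, -0.0796, 0.002, -0.471, -0.003]
[0.3, 0.0287, -0.0005, -0.0875, 0.002, -0.523, -0.003]
```

```bash
echo '[[0.3,[0.001,0,-0.009],[0,-0.052,0]],[0.3,[0.002,0,-0.018],[0,-0.104,0]],[0.3,[0.004,0,-0.0275],[0,-0.157,0]],[0.3,[0.006,0,-0.0365],[0,-0.209,0]],[0.3,[0.009,0,-0.0455],[0,-0.262,0]],[0.3,[0.012,0,-0.0545],[0,-0.314,0]],[0.3,[0.016,0,-0.063],[0,-0.366,0]],[0.3,[0.02,0,-0.0715],[0,-0.419,0]],[0.3,[0.0245,0,-0.0795],[0,-0.471,0]],[0.3,[0.0295,0,-0.0875],[0,-0.523,0]]]' > path.dat && python3 -m handwheel path.dat
python3 - <<'E'
from h import *
show()
im,d=snapshot("side");cv2.imwrite("pics/s2.png",cv2.resize(im[100:300,150:400,::-1],None,fx=2,fy=2))
E
```

```text
clock: 4.75
tool_pos: [0.5887, 0.0572, 0.0996]
eef_rot: [0.761, 0.594, -0.204, 0.161]
contact_force: [0.2, -2.0, -1.4]
opening: 0.449
finger_force: 12.0
t 4.75 tcp [0.5887 0.0572 0.0996] bath [-0.0269  0.1723  0.0996] F [ 0.21 -2.03 -1.38] Fbath -2.0 op 0.449 ff 12.0 z [-0.119 -0.488 -0.865] y [ 0.97  -0.241  0.003] q [-0.36  0.97 -0.08  1.56  0.56  1.03 -1.05]
```

View pics/s2.png

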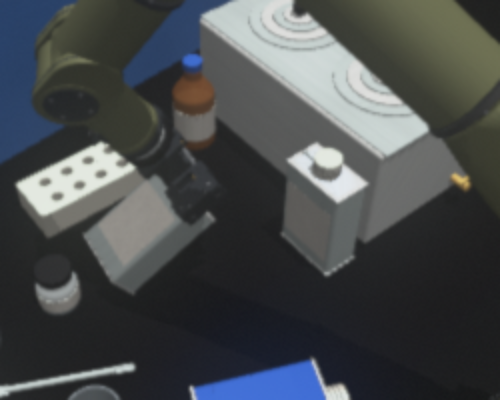

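Side crop: the tin is raised about 30° with its foot on the bench, gripped at the cap and clear of everything. Next is dragging it nearer while turning its yaw to match the bath.

Run:
```python
from h import *
L=np.linspace
rows([tcp_for(-.0076+.0096*a,.320-.12*a,30+10*max(0,2*a-1),-13.8+7.7*a) for a in L(.1,1,10)])
```

```text
[0.3, -0.0132, 0.0042, 0.008, -0.004, 0.001, -0.012]
[0.3, -0.0233, 0.0087, 0.0139, -0.01, 0.001, -0.024]
[0.3, -0.0334, 0.0133, 0.0197, -0.017, 0.001, -0.035]
[0.3, -0.0435, 0.0178, 0.0256, -0.024, 0.001, -0.047]
[0.3, -0.0536, 0.0223, 0.0315, -0.03, 0.001, -0.059]
[0.3, -0.0632, 0.0266, 0.0311, -0.038, -0.034, -0.07]
[0.3, -0.0725, 0.0308, 0.0307, -0.047, -0.068, -0.08]
[0.3, -0.0816, 0.0348, 0.0303, -0.055, -0.103, -0.091]
[0.3, -0.0905, 0.0387, 0.03, -0.065, -0.138, -0.101]
[0.3, -0.0991, 0.0425, 0.0297, -0.074, -0.173, -0.111]
```

```bash
echo '[[0.3,[-0.012,0.004,0.007],[-0.005,0,-0.012]],[0.3,[-0.023,0.0087,0.0135],[-0.01,0,-0.024]],[0.3,[-0.033,0.013,0.0195],[-0.017,0,-0.035]],[0.3,[-0.0435,0.018,0.0255],[-0.024,0,-0.047]],[0.3,[-0.0535,0.022,0.031],[-0.03,0,-0.059]],[0.3,[-0.063,0.0265,0.031],[-0.038,-0.034,-0.07]],[0.3,[-0.0725,0.031,0.0305],[-0.047,-0.068,-0.08]],[0.3,[-0.0815,0.035,0.03],[-0.055,-0.103,-0.091]],[0.3,[-0.0905,0.0387,0.03],[-0.065,-0.138,-0.101]],[0.3,[-0.099,0.0425,0.0295],[-0.074,-0.173,-0.111]]]' > path.dat && python3 -m handwheel path.dat
python3 - <<'E'
from h import *
show()
L=np.linspace
print(bath(tcp_for(.002,.2,40,-6.14)[0]))
rows([tcp_for(.002,.2-.08*a,40+20*a,-6.14) for a in L(.1,1,10)])
E
```

```text
clock: 5.8
tool_pos: [0.6063, -0.0497, 0.1235]
eef_rot: [0.699, 0.628, -0.255, 0.229]
contact_force: [-0.6, 0.6, -2.9]
opening: 0.446
finger_force: 12.0
t 5.8 tcp [ 0.6063 -0.0497  0.1235] bath [0.0021 0.0679 0.1235] F [-0.6   0.57 -2.88] Fbath 0.5 op 0.446 ff 12.01 z [-0.069 -0.64  -0.765] y [ 0.994 -0.107  0.   ] q [-0.33  0.97  0.02  1.62  0.74  1.03 -0.97]
[0.00200503 0.07066415 0.1235471 ]
[0.3, -0.0035, -0.0001, -0.0029, -0.0, -0.034, -0.0]
[0.3, -0.009, -0.0001, -0.004, -0.0, -0.069, -0.0]
[0.3, -0.0141, -0.0001, -0.005, -0.0, -0.104, -0.0]
[0.3, -0.0191, -0.0001, -0.006, -0.0, -0.139, -0.0]
[0.3, -0.0239, -0.0001, -0.0069, -0.0, -0.174, -0.0]
[0.3, -0.0284, -0.0, -0.0078, -0.0, -0.209, -0.0]
[0.3, -0.0327, -0.0, -0.0087, -0.0, -0.243, -0.0]
[0.3, -0.0369, -0.0, -0.0094, -0.0, -0.278, -0.0]
[0.3, -0.0408, -0.0, -0.0101, -0.0, -0.313, -0.0]
[0.3, -0.0445, -0.0, -0.0107, -0.0, -0.348, -0.0]
```

```bash
echo '[[0.3,[-0.005,0,-0.002],[0,-0.034,0]],[0.3,[-0.01,0,-0.0035],[0,-0.069,0]],[0.3,[-0.015,0,-0.0048],[0,-0.104,0]],[0.3,[-0.0195,0,-0.006],[0,-0.139,0]],[0.3,[-0.024,0,-0.007],[0,-0.174,0]],[0.3,[-0.0285,0,-0.008],[0,-0.209,0]],[0.3,[-0.033,0,-0.0088],[0,-0.243,0]],[0.3,[-0.037,0,-0.0095],[0,-0.278,0]],[0.3,[-0.041,0,-0.010],[0,-0.313,0]],[0.3,[-0.0445,0,-0.0107],[0,-0.348,0]]]' > path.dat && python3 -m handwheel path.dat
python3 - <<'E'
from h import *
show()
print(bath(tcp_for(.002,.12,60,-6.14)[0]))
rows([tcp_for(.002,.12-.02*a,60,-6.14) for a in (0,.5,1)])
im,d=snapshot("side");cv2.imwrite("pics/s3.png",cv2.resize(im[80:280,180:430,::-1],None,fx=2,fy=2))
E
```

```text
clock: 6.8
tool_pos: [0.603, -0.0772, 0.1602]
eef_rot: [0.645, 0.578, -0.372, 0.334]
contact_force: [-0.1, 0.6, -3.3]
opening: 0.447
finger_force: 12.0
t 6.8 tcp [ 0.603  -0.0772  0.1602] bath [0.0017 0.0402 0.1602] F [-0.07  0.59 -3.29] Fbath 0.58 op 0.447 ff 12.0 z [-0.095 -0.861 -0.5  ] y [ 0.994 -0.11   0.   ] q [-0.46  1.07  0.15  1.56  0.81  1.25 -1.03]
[0.00200315 0.04071584 0.16033553]
[0.3, 0.0001, 0.0003, -0.0005, -0.002, 0.0, -0.002]
[0.3, -0.0049, 0.0003, 0.0081, -0.002, 0.0, -0.002]
[0.3, -0.0099, 0.0003, 0.0168, -0.002, 0.0, -0.002]
```

View pics/s3.png

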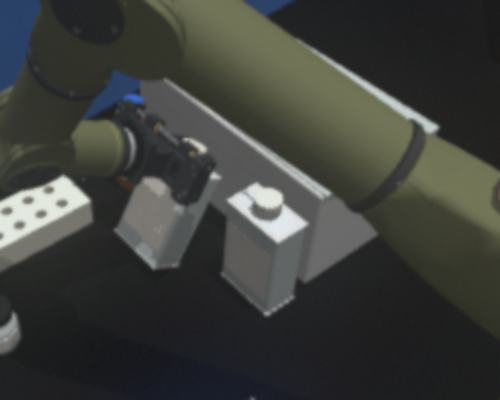

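The tin now leans about 30°, roughly 3 cm short of the panel, between its neighbours and with the gripper clear. Fz looks a bit large, so I'll lower it slightly to make sure the foot is down.

```bash
S='from h import *;s=get_state();print(s["tool_pos"].round(4),s["contact_force"].round(2),(s["contact_force"]@BY).round(2),s["moment"].round(2))'
echo '[[0.3,[0,0,0],[0,0,0]],[0.3,[0,0,0],[0,0,0]]]' > path.dat && python3 -m handwheel path.dat >/dev/null; python3 -c "$S"
echo '[[0.3,[0.0009,0,0.0005],[0,0,0]],[0.3,[0.0009,0,0.0005],[0,0,0]]]' > path.dat && python3 -m handwheel path.dat>/dev/null; python3 -c "$S"
echo '[[0.3,[0.0009,0,0.0005],[0,0,0]],[0.3,[0.0009,0,0.0005],[0,0,0]]]' > path.dat && python3 -m handwheel path.dat>/dev/null; python3 -c "$S"
```

```text
[ 0.603  -0.0774  0.1603] [ 0.15 -0.9  -2.09] -0.88 [ 1.05 -0.22  0.  ]
[ 0.6028 -0.0781  0.1599] [-1.42 -0.83  1.11] -0.98 [ 0.45 -0.09 -0.14]
[ 0.6028 -0.0787  0.1596] [-1.76 -2.15  5.36] -2.33 [-0.35  0.02 -0.16]
```

```bash
S='from h import *;s=get_state();print(s["tool_pos"].round(4),bath(s["tool_pos"]).round(4),s["contact_force"].round(2),(s["contact_force"]@BY).round(2),s["moment"].round(2))'
echo '[[0.3,[-0.001,0,-0.0006],[0,0,0]],[0.3,[-0.003,0,0.003],[0,0,0]],[0.3,[-0.0055,0,0.007],[0,0,0]],[0.3,[-0.008,0,0.011],[0,0,0]],[0.3,[-0.010,0,0.015],[0,0,0]],[0.3,[-0.010,0,0.015],[0,0,0]]]' > path.dat && python3 -m handwheel path.dat >/dev/null; python3 -c "$S"
echo '[[0.3,[-0.001,0,0.0017],[0,0,0]],[0.3,[-0.002,0,0.0035],[0,0,0]]]' > path.dat && python3 -m handwheel path.dat>/dev/null; python3 -c "$S"
```

```text
[ 0.6009 -0.0954  0.1586] [0.0016 0.0219 0.1586] [-0.34  0.55 -3.  ] 0.51 [ 1.28 -0.3   0.01]
[ 0.6007 -0.0985  0.1586] [0.0017 0.0188 0.1586] [ 0.13  2.   -2.64] 2.0 [ 1.36 -0.32  0.03]
```

```bash
S='from h import *;s=get_state();print(s["tool_pos"].round(4),bath(s["tool_pos"]).round(4),s["contact_force"].round(2),(s["contact_force"]@BY).round(2),s["moment"].round(2))'
for i in 1 2; do echo '[[0.3,[-0.0005,0,0.001],[0,0,0]],[0.3,[-0.001,0,0.0017],[0,0,0]]]' > path.dat && python3 -m handwheel path.dat >/dev/null; python3 -c "$S"; done
```

```text
[ 0.6004 -0.1009  0.1589] [0.0017 0.0164 0.1589] [ 0.47  0.59 -2.79] 0.64 [ 1.39 -0.26  0.04]
[ 0.6002 -0.1028  0.159 ] [0.0017 0.0144 0.159 ] [ 0.05  1.96 -2.62] 1.96 [ 1.34 -0.3   0.02]
```

```bash
S='from h import *;s=get_state();print(s["tool_pos"].round(4),bath(s["tool_pos"]).round(4),s["contact_force"].round(2),(s["contact_force"]@BY).round(2),s["moment"].round(2))'
echo '[[0.3,[-0.0005,0,0.001],[0,0,0]],[0.3,[-0.001,0,0.0017],[0,0,0]]]' > path.dat && python3 -m handwheel path.dat >/dev/null; python3 -c "$S"
echo '[[0.3,[-0.0005,0,0.001],[0,0,0]],[0.3,[-0.001,0,0.0017],[0,0,0]]]' > path.dat && python3 -m handwheel path.dat >/dev/null; python3 -c "$S"
```

```text
[ 0.6    -0.1049  0.1591] [0.0017 0.0124 0.1591] [ 0.8   1.2  -2.68] 1.28 [ 1.37 -0.28 -0.  ]
[ 0.5998 -0.1068  0.1591] [0.0016 0.0104 0.1591] [ 0.46 -0.08 -3.41] -0.03 [ 1.38 -0.29 -0.02]
```

```bash
S='from h import *;s=get_state();print(s["tool_pos"].round(4),bath(s["tool_pos"]).round(4),s["contact_force"].round(2),(s["contact_force"]@BY).round(2),s["moment"].round(2))'
echo '[[0.3,[-0.0005,0,0.001],[0,0,0]],[0.3,[-0.001,0,0.0017],[0,0,0]]]' > path.dat && python3 -m handwheel path.dat >/dev/null; python3 -c "$S"
```

```text
[ 0.5996 -0.1088  0.1591] [0.0017 0.0084 0.1591] [-0.21  0.3  -3.31] 0.28 [ 1.36 -0.31  0.02]
```

```bash
S='from h import *;s=get_state();print(s["tool_pos"].round(4),bath(s["tool_pos"]).round(4),s["contact_force"].round(2),(s["contact_force"]@BY).round(2),s["moment"].round(2))'
echo '[[0.3,[0.0007,0,0.0004],[0,0,0]],[0.3,[0.0007,0,0.0004],[0,0,0]]]' > path.dat && python3 -m handwheel path.dat 8 >/dev/null; python3 -c "$S"
echo '[[0.3,[0.0004,0,0.0003],[0,0,0]],[0.3,[0.0004,0,0.0003],[0,0,0]]]' > path.dat && python3 -m handwheel path.dat >/dev/null; python3 -c "$S"
```

```text
[ 0.5994 -0.1093  0.1588] [0.0016 0.0079 0.1588] [-0.11 -0.51 -0.14] -0.52 [ 0.95 -0.2  -0.04]
[ 0.5994 -0.1096  0.1586] [0.0016 0.0076 0.1586] [-1.41 -0.97  1.25] -1.11 [ 0.48 -0.17 -0.08]
```

```bash
S='from h import *;s=get_state();print(s["tool_pos"].round(4),bath(s["tool_pos"]).round(4),s["contact_force"].round(2),(s["contact_force"]@BY).round(2),s["moment"].round(2))'
echo '[[0.3,[-0.0007,0,0.0007],[0,0,0]],[0.3,[-0.0011,0,0.0015],[0,0,0]]]' > path.dat && python3 -m handwheel path.dat >/dev/null; python3 -c "$S"
echo '[[0.3,[-0.0005,0,0.001],[0,0,0]],[0.3,[-0.001,0,0.0017],[0,0,0]]]' > path.dat && python3 -m handwheel path.dat >/dev/null; python3 -c "$S"
```

```text
[ 0.5994 -0.1104  0.1583] [0.0017 0.0068 0.1583] [-1.33  3.69  3.83] 3.53 [ 0.6  -0.03 -0.24]
[ 0.5994 -0.1108  0.158 ] [0.0017 0.0064 0.158 ] [-1.19  8.88  7.04] 8.71 [ 0.59  0.13 -0.51]
```

```bash
S='from h import *;s=get_state();print(s["tool_pos"].round(4),bath(s["tool_pos"]).round(4),s["contact_force"].round(2),(s["contact_force"]@BY).round(2),s["moment"].round(2))'
echo '[[0.3,[-0.0005,0,0.001],[0,0,0]],[0.3,[-0.001,0,0.0017],[0,0,0]]]' > path.dat && python3 -m handwheel path.dat >/dev/null; python3 -c "$S"
```

```text
[ 0.5994 -0.1116  0.1576] [0.0018 0.0057 0.1576] [-2.85  9.65  5.97] 9.29 [ 0.81  0.19 -0.57]
```

```bash
S='from h import *;s=get_state();print(s["clock"],s["tool_pos"].round(4),bath(s["tool_pos"]).round(4),s["contact_force"].round(2),(s["contact_force"]@BY).round(2),s["moment"].round(2),s["opening"])'
echo '[[0.3,[0.0003,0,-0.0012],[0,0,0]],[0.3,[0.0003,0,-0.0016],[0,0,0]],[0.3,[0.0003,0,-0.0016],[0,0,0]]]' > path.dat && python3 -m handwheel path.dat >/dev/null; python3 -c "$S"
```

```text
10.55 [ 0.5993 -0.1113  0.1577] [0.0017 0.0059 0.1577] [-0.95  5.83  1.24] 5.7 [ 1.16  0.01 -0.29] 0.4439035396764123
```

```bash
S='from h import *;s=get_state();print(s["clock"],s["tool_pos"].round(4),bath(s["tool_pos"]).round(4),s["contact_force"].round(2),(s["contact_force"]@BY).round(2),s["moment"].round(2),s["opening"])'
echo '[[0.3,[0.0005,0,-0.0009],[0,0,0]],[0.3,[0.0005,0,-0.0009],[0,0,0]]]' > path.dat && python3 -m handwheel path.dat >/dev/null; python3 -c "$S"
echo '[[0.46,[0,0,0],[0,0,0]],[0.5,[0,0,0],[0,0,0]],[0.6,[0,0,0],[0,0,0]],[0.7,[0,0,0],[0,0,0]],[0.7,[0,0,0],[0,0,0]],[0.7,[0,0,0],[0,0,0]]]' > path.dat && python3 -m handwheel path.dat >/dev/null; python3 -c "$S"
python3 -c "
from h import *
im,d=snapshot('side');cv2.imwrite('pics/s4.png',cv2.resize(im[80:280,180:430,::-1],None,fx=2,fy=2))"
```

```text
10.75 [ 0.5993 -0.1112  0.1578] [0.0017 0.006  0.1578] [-0.25  4.92 -0.66] 4.87 [ 1.32 -0.08 -0.24] 0.4488991879313287
11.35 [ 0.5992 -0.1121  0.1586] [0.0017 0.0051 0.1586] [-0.02 -0.49 -0.26] -0.49 [ 0.74 -0.14  0.01] 0.7008358241756567
```

View pics/s4.png

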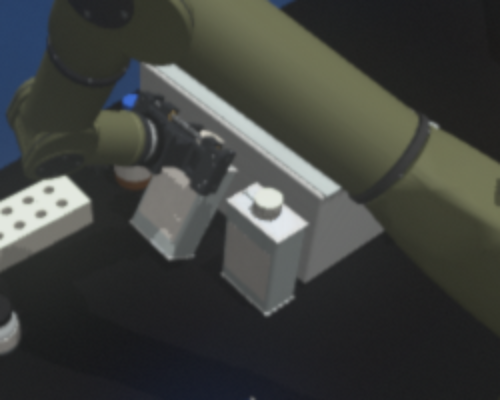

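The tin stands leaning on the panel by itself, released, between tin_b and the reagent. Now backing the hand off.

```bash
echo '[[0.7,[0,0,-0.005],[0,0,0]],[0.7,[0,0,-0.015],[0,0,0]],[0.7,[0,0,-0.03],[0,0,0]],[0.7,[0,0,-0.05],[0,0,0]],[0.7,[0,0,-0.075],[0,0,0]],[0.7,[0,0,-0.1],[0,0,0]],[0.5,[0,0,-0.12],[0,0,0]]]' > path.dat && python3 -m handwheel path.dat
python3 - <<'E'
from h import *
show()
rows([(world(.002,.19,.14),ori(-6.14,50)),(world(.002,.175,.027),ori(-6.14,50))],.5)
z=None
p=camera_params("wrist");im,d=snapshot("wrist");np.savez("w2.npz",im=im,d=d,c=cloud(p,d));cv2.imwrite("pics/w2.png",im[...,::-1])
E
```

```text
clock: 12.1
tool_pos: [0.611, -0.0057, 0.2198]
eef_rot: [0.646, 0.579, -0.37, 0.333]
contact_force: [0.7, 0.8, -0.3]
opening: 0.634
finger_force: 0.0
t 12.1 tcp [ 0.611  -0.0057  0.2198] bath [0.002  0.1122 0.2198] F [ 0.7   0.8  -0.35] Fbath 0.87 op 0.634 ff 0.0 z [-0.092 -0.859 -0.504] y [ 0.994 -0.107  0.001] q [-0.53  1.01  0.13  1.45  0.74  1.42 -0.95]
[0.5, 0.1082, -0.0001, -0.0269, 0.0, 0.17, -0.001]
[0.5, 0.1982, -0.0002, 0.043, 0.0, 0.17, -0.001]
```

View pics/w2.png

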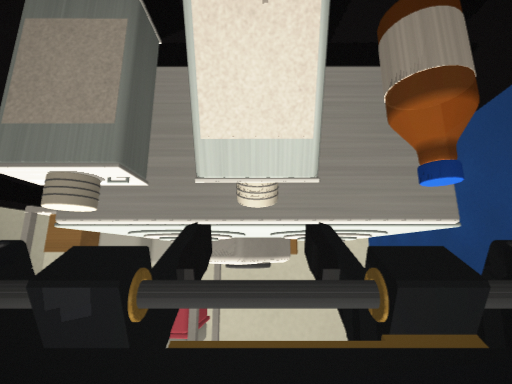

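Wrist view: the tin leans in the middle at (258,90) with its cap at (257,193) on the panel. tin_b is on the left, the reagent on the right. Measuring the lean now.

Run:
```python
from h import *
c=np.load("w2.npz")["c"]
B=(c-PM)@np.stack([BX,BY,[0,0,1]],1)
for u,v in [(205,10),(310,10),(205,170),(310,170),(258,50),(258,150),(258,190),(170,100),(350,100),(170,180),(350,180)]: print((u,v),B[v,u].round(4))
P=B[10:170,205:310].reshape(-1,3);A=np.c_[P[:,0],P[:,2],np.ones(len(P))];k=np.linalg.lstsq(A,P[:,1],rcond=None)[0];print("face fit t=a s+b z+c",k.round(4),"lean",np.degrees(np.arctan(-k[1])))
row=B[100,:];m=(np.abs(row[:,1]-(k[0]*row[:,0]+k[1]*row[:,2]+k[2]))<.006);i=np.where(m)[0];print("s range",row[i[0]],row[i[-1]])
p=camera_params("wrist");M=R.from_rotvec(p["rvec"]);cp=-M.inv().apply(p["tvec"]);s=get_state();print("cam in tool",R.from_quat(s["eef_rot"]).inv().apply(cp-s["tool_pos"]).round(3),"bath",bath(cp).round(3))
```

```text
(205, 10) [-0.0342  0.1185  0.062 ]
(310, 10) [0.0393 0.1198 0.0634]
(205, 170) [-0.0413  0.0587  0.1613]
(310, 170) [0.0463 0.0594 0.1616]
(258, 50) [0.003  0.1064 0.0846]
(258, 150) [0.003  0.0679 0.1471]
(258, 190) [0.003  0.0405 0.1744]
(170, 100) [-0.0965 -0.0012  0.0608]
(350, 100) [ 0.1078 -0.0023  0.0603]
(170, 180) [-0.0899 -0.0015  0.1543]
(350, 180) [ 0.1004 -0.002   0.1544]
face fit t=a s+b z+c [ 0.0042 -0.4588  0.1423] lean 24.648019032193577
s range [-0.04897353  0.08639061  0.11298954] [0.05190458 0.08631404 0.1130157 ]
cam in tool [ 0.077  0.001 -0.145] bath [0.003 0.28  0.227]
```

Run:
```python
from h import *
rows([(world(.003,.19,.14),ori(-6.14,45)),(world(.003,.165,.027),ori(-6.14,45))],.5)
```

```text
[0.5, 0.1069, 0.0001, -0.0232, 0.004, 0.253, -0.0]
[0.5, 0.1915, -0.0003, 0.0558, 0.004, 0.253, -0.0]
```

```bash
echo '[[0.5,[0.03,0,-0.01],[0,0.06,0]],[0.5,[0.07,0,-0.018],[0,0.15,0]],[0.5,[0.107,0,-0.023],[0.002,0.253,0]],[0.5,[0.13,0,0],[0.002,0.253,0]],[0.5,[0.15,0,0.02],[0.002,0.253,0]],[0.5,[0.17,0,0.037],[0.002,0.253,0]],[0.5,[0.185,0,0.05],[0.002,0.253,0]],[0.5,[0.1905,0,0.055],[0.002,0.253,0]],[0.5,[0.1905,0,0.055],[0.002,0.253,0]]]' > path.dat && python3 -m handwheel path.dat
python3 - <<'E'
from h import *
show()
rows([(world(.003,.145,.027),ori(-6.14,45))],.5)
im,d=snapshot("side");cv2.imwrite("pics/s5.png",cv2.resize(im[80:280,180:430,::-1],None,fx=2,fy=2))
E
```

```text
clock: 13.05
tool_pos: [0.6155, 0.0389, 0.0259]
eef_rot: [0.687, 0.615, -0.288, 0.257]
contact_force: [0.6, -0.0, 1.3]
opening: 0.499
finger_force: 0.0
t 13.05 tcp [0.6155 0.0389 0.0259] bath [0.0017 0.157  0.0259] F [ 0.55 -0.02  1.31] Fbath 0.03 op 0.499 ff 0.0 z [-0.081 -0.707 -0.702] y [ 0.994 -0.111 -0.002] q [-0.48  1.2   0.04  1.43  0.68  1.12 -1.07]
[0.5, -0.0092, 0.0013, 0.0078, -0.004, 0.007, -0.001]
```

View pics/s5.png

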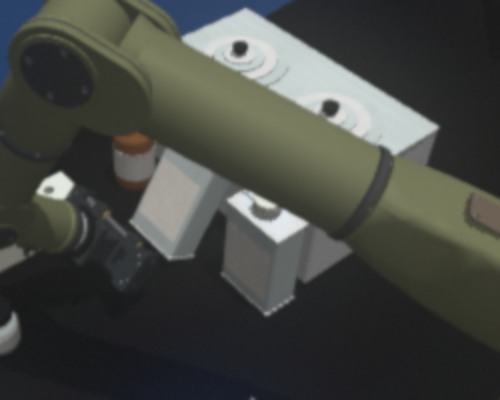

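The hand is low behind the tin's foot and clear of it. Pushing in now, slowly.

```bash
cat > st.sh <<'E'
python3 -c "from h import *;s=get_state();print(s['clock'],bath(s['tool_pos']).round(4),'Fb',(s['contact_force']@BY).round(2),'F',s['contact_force'].round(2))"
E
echo '[[0.5,[-0.003,0.001,0.003],[-0.003,0,0]],[0.5,[-0.006,0.001,0.006],[-0.003,0,0]],[0.5,[-0.0075,0.001,0.0075],[-0.003,0,0]]]' > path.dat && python3 -m handwheel path.dat >/dev/null; sh st.sh
echo '[[0.5,[-0.001,0,0.001],[0,0,0]],[0.5,[-0.002,0,0.002],[0,0,0]],[0.5,[-0.003,0,0.003],[0,0,0]]]' > path.dat && python3 -m handwheel path.dat >/dev/null; sh st.sh
echo '[[0.5,[-0.001,0,0.001],[0,0,0]],[0.5,[-0.002,0,0.002],[0,0,0]],[0.5,[-0.003,0,0.003],[0,0,0]]]' > path.dat && python3 -m handwheel path.dat >/dev/null; sh st.sh
```

```text
13.4 [0.0035 0.1458 0.0276] Fb 0.03 F [ 0.41 -0.01  0.48]
13.7 [0.0034 0.1443 0.0268] Fb 6.35 F [-0.05  6.39  4.57]
14.0 [0.0034 0.1411 0.026 ] Fb 6.01 F [ 0.09  6.03 -0.11]
```

```bash
echo '[[0.5,[-0.001,0,0.001],[0,0,0]],[0.5,[-0.002,0,0.002],[0,0,0]],[0.5,[-0.003,0,0.003],[0,0,0]],[0.5,[-0.004,0,0.004],[0,0,0]],[0.5,[-0.005,0,0.005],[0,0,0]],[0.5,[-0.006,0,0.006],[0,0,0]]]' > path.dat && python3 -m handwheel path.dat >/dev/null; sh st.sh
echo '[[0.5,[-0.001,0,0.001],[0,0,0]],[0.5,[-0.002,0,0.002],[0,0,0]],[0.5,[-0.003,0,0.003],[0,0,0]],[0.5,[-0.004,0,0.004],[0,0,0]],[0.5,[-0.005,0,0.005],[0,0,0]],[0.5,[-0.006,0,0.006],[0,0,0]]]' > path.dat && python3 -m handwheel path.dat >/dev/null; sh st.sh
```

```text
14.6 [0.003  0.1302 0.0264] Fb 3.98 F [ 0.43  3.95 -0.42]
15.2 [0.0029 0.1208 0.0267] Fb 4.46 F [-0.74  4.57 -0.83]
```

```bash
echo '[[0.5,[-0.001,0,0.001],[0,0,0]],[0.5,[-0.002,0,0.002],[0,0,0]],[0.5,[-0.003,0,0.003],[0,0,0]],[0.5,[-0.004,0,0.004],[0,0,0]],[0.5,[-0.005,0,0.005],[0,0,0]],[0.5,[-0.006,0,0.006],[0,0,0]]]' > path.dat && python3 -m handwheel path.dat >/dev/null; sh st.sh
echo '[[0.5,[-0.001,0,0.001],[0,0,0]],[0.5,[-0.002,0,0.002],[0,0,0]],[0.5,[-0.003,0,0.003],[0,0,0]],[0.5,[-0.004,0,0.004],[0,0,0]],[0.5,[-0.005,0,0.005],[0,0,0]],[0.5,[-0.006,0,0.006],[0,0,0]]]' > path.dat && python3 -m handwheel path.dat >/dev/null; sh st.sh
```

```text
15.8 [0.0029 0.1124 0.0268] Fb 3.57 F [ 0.89  3.49 -0.83]
16.4 [0.0029 0.104  0.0268] Fb 3.84 F [ 1.3   3.72 -0.45]
```

```bash
echo '[[0.5,[-0.0007,0,0.0007],[0,0,0]],[0.5,[-0.0014,0,0.0014],[0,0,0]],[0.5,[-0.0021,0,0.0021],[0,0,0]],[0.5,[-0.0028,0,0.0028],[0,0,0]],[0.5,[-0.0035,0,0.0035],[0,0,0]]]' > path.dat && python3 -m handwheel path.dat >/dev/null; sh st.sh
echo '[[0.5,[-0.0007,0,0.0007],[0,0,0]],[0.5,[-0.0014,0,0.0014],[0,0,0]],[0.5,[-0.0021,0,0.0021],[0,0,0]],[0.5,[-0.0028,0,0.0028],[0,0,0]],[0.5,[-0.0035,0,0.0035],[0,0,0]]]' > path.dat && python3 -m handwheel path.dat >/dev/null; sh st.sh
python3 -c "
from h import *
im,d=snapshot('wrist');p=camera_params('wrist');cv2.imwrite('pics/w6.png',im[...,::-1]);B=(cloud(p,d)-PM)@np.stack([BX,BY,[0,0,1]],1)
for v in range(20,240,20): print(v,B[v,250].round(4),B[v,200].round(4))"
```

```text
16.9 [0.0029 0.099  0.0268] Fb 3.33 F [ 0.11  3.34 -0.8 ]
17.4 [0.0029 0.0941 0.0269] Fb 3.38 F [ 0.56  3.34 -1.13]
20 [ 1.700e-03  2.067e-01 -2.000e-04] [-0.012   0.2065 -0.0006]
40 [ 0.0015  0.2006 -0.0007] [-0.0128  0.2016  0.0007]
60 [ 0.0013  0.1938 -0.0009] [-0.0143  0.1942 -0.0004]
80 [1.100e-03 1.869e-01 1.000e-04] [-0.0156  0.187   0.0002]
100 [ 0.0009  0.1772 -0.0005] [-0.0177  0.1769 -0.0008]
120 [ 0.0006  0.1669 -0.    ] [-0.0198  0.166  -0.0009]
140 [2.000e-04 1.539e-01 1.000e-04] [-0.0218  0.1545  0.0004]
160 [-0.0002  0.1372 -0.0002] [-0.0252  0.1372 -0.0003]
180 [-0.0008  0.1161 -0.0005] [-0.0291  0.1164 -0.0004]
200 [-0.0015  0.0895 -0.0002] [-0.0342  0.0895 -0.0002]
220 [-0.0013  0.0914  0.0144] [-0.0326  0.0909  0.0142]
```

View pics/w6.png

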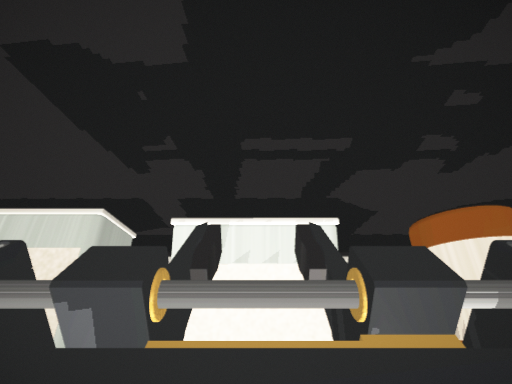

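Wrist view: the tin's back base edge is at row 219, about 12 mm up, so the lean is about 12° and it is coming down against the fingers under control. The fingers press symmetrically. Going on slowly.

```bash
echo '[[0.5,[-0.0007,0,0.0007],[0,0,0]],[0.5,[-0.0014,0,0.0014],[0,0,0]],[0.5,[-0.0021,0,0.0021],[0,0,0]],[0.5,[-0.0028,0,0.0028],[0,0,0]],[0.5,[-0.0035,0,0.0035],[0,0,0]]]' > path.dat && python3 -m handwheel path.dat >/dev/null; sh st.sh
echo '[[0.5,[-0.0007,0,0.0007],[0,0,0]],[0.5,[-0.0014,0,0.0014],[0,0,0]],[0.5,[-0.0021,0,0.0021],[0,0,0]],[0.5,[-0.0028,0,0.0028],[0,0,0]],[0.5,[-0.0035,0,0.0035],[0,0,0]]]' > path.dat && python3 -m handwheel path.dat >/dev/null; sh st.sh
echo '[[0.5,[-0.0007,0,0.0007],[0,0,0]],[0.5,[-0.0014,0,0.0014],[0,0,0]],[0.5,[-0.0021,0,0.0021],[0,0,0]],[0.5,[-0.0028,0,0.0028],[0,0,0]],[0.5,[-0.0035,0,0.0035],[0,0,0]]]' > path.dat && python3 -m handwheel path.dat >/dev/null; sh st.sh
python3 -c "
from h import *
im,d=snapshot('wrist');p=camera_params('wrist');B=(cloud(p,d)-PM)@np.stack([BX,BY,[0,0,1]],1)
for v in range(200,268,6): print(v,B[v,250].round(4))"
```

```text
17.95 [0.0029 0.0891 0.0269] Fb 2.79 F [ 0.39  2.76 -2.32]
18.45 [0.0029 0.0842 0.027 ] Fb 2.69 F [ 0.16  2.69 -0.39]
18.95 [0.0029 0.0792 0.027 ] Fb 2.66 F [ 0.58  2.61 -1.31]
200 [-0.0015  0.0744 -0.0002]
206 [-0.0018  0.0654  0.0002]
212 [-0.0014  0.075   0.0085]
218 [-0.0014  0.0734  0.012 ]
224 [-0.0013  0.074   0.0162]
230 [-0.0013  0.0725  0.0197]
236 [-0.0013  0.0724  0.0235]
242 [-0.0012  0.0726  0.0274]
248 [-0.0012  0.0722  0.031 ]
254 [-0.0012  0.0717  0.0345]
260 [-0.0012  0.0709  0.0379]
266 [-0.0011  0.0709  0.0415]
```

```bash
echo '[[0.5,[-0.0007,0,0.0007],[0,0,0]],[0.5,[-0.0014,0,0.0014],[0,0,0]],[0.5,[-0.0021,0,0.0021],[0,0,0]],[0.5,[-0.0028,0,0.0028],[0,0,0]],[0.5,[-0.0035,0,0.0035],[0,0,0]]]' > path.dat && python3 -m handwheel path.dat >/dev/null; sh st.sh
echo '[[0.5,[-0.0007,0,0.0007],[0,0,0]],[0.5,[-0.0014,0,0.0014],[0,0,0]],[0.5,[-0.0021,0,0.0021],[0,0,0]],[0.5,[-0.0028,0,0.0028],[0,0,0]],[0.5,[-0.0035,0,0.0035],[0,0,0]]]' > path.dat && python3 -m handwheel path.dat >/dev/null; sh st.sh
echo '[[0.5,[-0.0007,0,0.0007],[0,0,0]],[0.5,[-0.0014,0,0.0014],[0,0,0]]]' > path.dat && python3 -m handwheel path.dat >/dev/null; sh st.sh
python3 -c "
from h import *
im,d=snapshot('wrist');p=camera_params('wrist');B=(cloud(p,d)-PM)@np.stack([BX,BY,[0,0,1]],1)
for v in range(200,268,6): print(v,B[v,250].round(4))"
```

```text
19.5 [0.0029 0.0743 0.027 ] Fb 1.82 F [-0.82  1.92 -1.55]
20.0 [0.0028 0.0693 0.027 ] Fb 1.5 F [-0.38  1.55 -1.15]
20.2 [0.0028 0.0674 0.027 ] Fb 2.35 F [ 0.5   2.31 -1.73]
200 [-0.0016  0.0622 -0.0003]
206 [-0.0016  0.0604  0.0032]
212 [-0.0015  0.0618  0.008 ]
218 [-0.0014  0.0612  0.0119]
224 [-0.0014  0.0604  0.0157]
230 [-0.0014  0.0596  0.0194]
236 [-0.0014  0.0592  0.0232]
242 [-0.0013  0.06    0.0272]
248 [-0.0012  0.06    0.031 ]
254 [-0.0012  0.0601  0.0347]
260 [-0.0012  0.0585  0.0379]
266 [-0.0011  0.06    0.0418]
```

```bash
echo '[[0.5,[-0.0004,0,0.0004],[0,0,0]],[0.5,[-0.0008,0,0.0008],[0,0,0]]]' > path.dat && python3 -m handwheel path.dat >/dev/null; sh st.sh
echo '[[0.5,[-0.0004,0,0.0004],[0,0,0]],[0.5,[-0.0007,0,0.0007],[0,0,0]]]' > path.dat && python3 -m handwheel path.dat >/dev/null; sh st.sh
```

```text
20.45 [0.0029 0.0664 0.027 ] Fb 2.33 F [ 0.63  2.28 -1.63]
20.65 [0.0028 0.0653 0.0271] Fb 1.33 F [ 0.7   1.26 -2.14]
```

```bash
echo '[[0.5,[-0.0004,0,0.0004],[0,0,0]],[0.5,[-0.0004,0,0.0004],[0,0,0]]]' > path.dat && python3 -m handwheel path.dat >/dev/null; sh st.sh
echo '[[0.5,[-0.0004,0,0.0004],[0,0,0]],[0.5,[-0.0004,0,0.0004],[0,0,0]]]' > path.dat && python3 -m handwheel path.dat >/dev/null; sh st.sh
```

```text
20.85 [0.0029 0.0646 0.0271] Fb 1.29 F [-0.12  1.31 -0.67]
21.05 [0.0029 0.0641 0.0271] Fb 2.16 F [-0.15  2.19 -0.48]
```

```bash
echo '[[0.5,[-0.0004,0,0.0004],[0,0,0]],[0.5,[-0.0004,0,0.0004],[0,0,0]]]' > path.dat && python3 -m handwheel path.dat >/dev/null; sh st.sh
echo '[[0.5,[-0.0004,0,0.0004],[0,0,0]],[0.5,[-0.0004,0,0.0004],[0,0,0]]]' > path.dat && python3 -m handwheel path.dat >/dev/null; sh st.sh
```

```text
21.25 [0.0028 0.0636 0.0271] Fb 1.64 F [ 0.77  1.57 -0.54]
21.45 [0.0028 0.0633 0.027 ] Fb 1.47 F [ 0.28  1.45 -1.76]
```

```bash
echo '[[0.5,[-0.0004,0,0.0004],[0,0,0]],[0.5,[-0.0004,0,0.0004],[0,0,0]]]' > path.dat && python3 -m handwheel path.dat >/dev/null; sh st.sh
echo '[[0.5,[-0.0004,0,0.0004],[0,0,0]],[0.5,[-0.0004,0,0.0004],[0,0,0]]]' > path.dat && python3 -m handwheel path.dat >/dev/null; sh st.sh
```

```text
21.65 [0.0029 0.0632 0.0269] Fb 4.31 F [-0.36  4.37 -0.89]
21.85 [0.0029 0.063  0.0268] Fb 5.35 F [ 1.27  5.24 -0.14]
```

```bash
echo '[[0.5,[-0.0004,0,0.0004],[0,0,0]],[0.5,[-0.0004,0,0.0004],[0,0,0]]]' > path.dat && python3 -m handwheel path.dat >/dev/null; sh st.sh
echo '[[0.5,[-0.0004,0,0.0004],[0,0,0]],[0.5,[-0.0004,0,0.0004],[0,0,0]]]' > path.dat && python3 -m handwheel path.dat >/dev/null; sh st.sh
```

```text
22.05 [0.0029 0.0629 0.0268] Fb 5.95 F [-0.12  6.    0.3 ]
22.25 [0.0029 0.0629 0.0267] Fb 6.08 F [-0.23  6.14  1.21]
```

```bash
echo '[[0.5,[-0.0006,0,0.0006],[0,0,0]],[0.5,[-0.0006,0,0.0006],[0,0,0]]]' > path.dat && python3 -m handwheel path.dat >/dev/null; sh st.sh
echo '[[0.5,[-0.0006,0,0.0006],[0,0,0]],[0.5,[-0.0006,0,0.0006],[0,0,0]]]' > path.dat && python3 -m handwheel path.dat >/dev/null; sh st.sh
```

```text
22.45 [0.0029 0.0628 0.0267] Fb 8.13 F [-0.15  8.2   1.34]
22.65 [0.0029 0.0627 0.0266] Fb 10.89 F [-1.84 11.15  2.53]
```

```bash
echo '[[0.5,[-0.0003,0,0.0003],[0,0,0]],[0.5,[-0.0003,0,0.0003],[0,0,0]],[0.5,[-0.0003,0,0.0003],[0,0,0]]]' > path.dat && python3 -m handwheel path.dat >/dev/null; sh st.sh
echo '[[0.5,[0,0,0],[0,0,0]],[0.5,[0,0,0],[0,0,0]],[0.5,[0,0,0],[0,0,0]],[0.5,[0,0,0],[0,0,0]]]' > path.dat && python3 -m handwheel path.dat >/dev/null; sh st.sh
echo '[[0.5,[0,0,0],[0,0,0]],[0.5,[0,0,0],[0,0,0]],[0.5,[0,0,0],[0,0,0]],[0.5,[0,0,0],[0,0,0]],[0.5,[0,0,0],[0,0,0]]]' > path.dat && python3 -m handwheel path.dat >/dev/null; sh st.sh
```

```text
22.95 [0.0029 0.0627 0.0266] Fb 10.39 F [-1.51 10.62  3.06]
23.35 [0.0029 0.0626 0.0266] Fb 11.67 F [-1.98 11.95  3.51]
23.85 [0.0029 0.0627 0.0266] Fb 12.23 F [-0.82 12.39  4.35]
```

```bash
echo '[[0.5,[0.0015,0,-0.0015],[0,0,0]],[0.5,[0.004,0,-0.004],[0,0,0]],[0.5,[0.01,0,-0.01],[0,0,0]],[0.5,[0.02,0,-0.02],[0,0,0]],[0.5,[0.035,0,-0.04],[0,0,0]],[0.5,[0.04,0,-0.07],[0,0,0]],[0.5,[0.04,0,-0.1],[0,0,0]],[0.5,[0.03,0,-0.13],[0,0,0]],[0.5,[0.02,0,-0.16],[0,0,0]],[0.5,[0.02,0,-0.16],[0,0,0]]]' > path.dat && python3 -m handwheel path.dat
python3 - <<'E'
from h import *
show()
p=camera_params("wrist");im,d=snapshot("wrist");cv2.imwrite("pics/w7.png",im[...,::-1])
B=(cloud(p,d)-PM)@np.stack([BX,BY,[0,0,1]],1)
m=(np.abs(B[...,0])<.07)&(B[...,2]>.03)&(B[...,2]<.15)&(B[...,1]>.04)&(B[...,1]<.08)
P=B[m];A=np.c_[P[:,0],P[:,2],np.ones(len(P))];print(len(P),P.min(0),P.max(0),np.linalg.lstsq(A,P[:,1],rcond=None)[0].round(4))
m=(np.abs(B[...,0])<.1)&(np.abs(B[...,0])>.065)&(B[...,2]>.03)&(B[...,2]<.19)&(np.abs(B[...,1])<.012);print("panel",np.median(B[m][:,1]))
E
```

```text
clock: 24.85
tool_pos: [0.6222, 0.0721, 0.1285]
eef_rot: [0.688, 0.616, -0.283, 0.259]
contact_force: [-0.2, -0.3, -0.4]
opening: 0.504
finger_force: 0.0
t 24.85 tcp [0.6222 0.0721 0.1285] bath [0.0048 0.1907 0.1285] F [-0.16 -0.26 -0.38] Fbath -0.28 op 0.504 ff 0.0 z [-0.07  -0.705 -0.706] y [ 0.994 -0.106  0.007] q [-0.51  1.06  0.03  1.39  0.64  1.27 -0.99]
7088 [-0.05127324  0.04959016  0.03001443] [0.05376214 0.05853795 0.13091148] [-0.0002  0.0016  0.0559]
panel -0.0021626684115158656
```

View pics/w7.png

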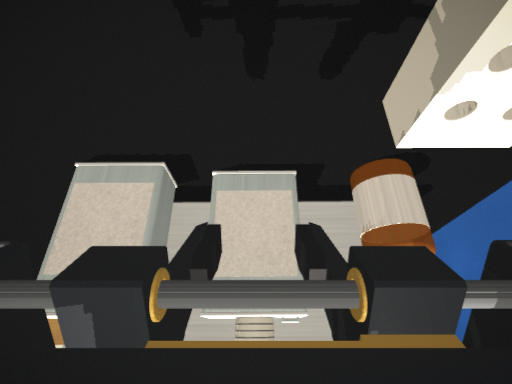

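The tin stands upright and centred at (255,230) between tin_b and the reagent. Its outer face is vertical and parallel to the panel at t = 56 mm. That is 58 mm from the panel, exactly the tin's depth, so it is home.

```bash
python3 -c "from plant import finish_job;print(finish_job())"
```

```text
the job is handed in; nothing more can be done
None
```

The job is handed in after about 25 s of the 66 s allowed: the tin stands upright and flat against the panel, centred between its neighbours, after being pressed at 10–12 N for just over a second, and the hand is clear; while I dragged it by the cap, its foot may have been up to about 1 mm off the bench before I set it back down.

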